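Pin the work support at its low setting

ROBOT

A 6-joint arm with a two-finger parallel gripper is mounted at the origin on the work surface. World frame = base frame: x ahead of the robot, y to its left, z up, the work surface at z = 0. Lengths are in m, angles in rad, forces in N, time in s.
With the tool pointing down it reaches from about 0.375 to 0.9 m from the base axis. Payload 3.1 kg.
Tool frame: the origin (TCP) lies on the centre line of the jaws, within the pads' length; the fingertips stand 25 mm ahead of it and the grasp point (between the pads) lies 6 mm ahead of it (manip.tip_extent is the distance from the TCP to the fingertips, in m); z points along the fingers, y is the line along which they close (so a half turn about z gives the same grasp; the last joint's range is limited). The gripper opens to 85 mm and grips with 20 to 120 N. Pads are 22 mm wide; open, the fingers measure 114 mm over their backs; the gripper's body (76 mm by 85 mm) begins 54 mm behind the grasp point. The pads swing forward as they close: fully open they stand 13 mm farther back than shut.
Start: joints at [-1.442, 0.527, 1.433, -0, 1.181, -0.178], TCP at [0.189, -0.596, 0.256] pointing down, gripper open.
Joint ranges: [-3.08, 3.08], [-0.75, 2.2], [0.22, 2.44], [-1.43, 4.57], [0, 2.65], [-2.85, 2.85]. Speed limits (rad/s): [2.79, 2.79, 3.14, 3.14, 3.14, 3.14].

INTERFACE

Orientations are given as a unit quaternion [x, y, z, w].
In Python, from station import readout, imaging, order, manip gives the robot as it stands.
- The arm moves only by the tool move_arm, never from a script. Its argument "rows" is a list of rows, each a list of 7 numbers: the turn, a rotation vector about the tool's x, y, z in degrees, then the shift along the tool's x, y, z in mm, then the closure, from 0 (fully open) to 1 (shut). A call has 1 to 12 rows; each row is the pose to reach, as a shift and turn from the pose commanded when the call began, along the tool's axes at that moment; what a row does not reach only later rows make up. A row lasts 1/12 s, in which the tool goes at most 41.7 mm and 7.16 degrees, less where a joint would pass 70% of its speed; a pose out of reach is approached as far as the arm can. A call with a gripper value outside its range is refused whole. The fingers move at their own pace and stop on an object; "squeeze" is the grip in N (left out, the last holds). Time passes only in rows, so rows that repeat a pose let the fingers close. It gives the time, the measured TCP pose, the force, the opening and the grip force at its end, in the units of the state.
- readout.sense(): the state, without advancing time (a new reading comes with each control period).
- imaging.snapshot(name): name is "scene" or "side" or "wrist"; returns a dict with "img" (420x560x3 uint8, red, green, blue), "z_map" (420x560 float32, m along the optical axis (not along the pixel's ray), 0 where there is no reading), "fovy" (degrees; the focal length in pixels is half the picture's height over the tangent of half this angle, whatever the lens; pixels are square), "cx", "cy" (the principal point, pixels), "k1" (the pictures are not rectified: a ray, as slopes to the right and down, at radius r is drawn at 1 + k1 r^2 times it, then the intrinsics apply), "rvec" (rotation vector, rad) and "tvec" (3), from world to camera coordinates, as OpenCV has them. Camera axes: x right, y down, z forward; pixel columns grow to the right and rows downward; lengths in m; the calibration is good to about 2 mm. A picture is of the moment at which its call begins.
- order.sign_off(): hands the job in; it is judged then, once.
The state is a dict: "t": time; "q": joint angles; "qd": joint speeds; "tau": joint torques, N m; "tcp_pos": TCP position; "tool_rot": TCP orientation; "force": force on the tool from outside, world axes, zero at the start; "ft_torque": the same for the moment, N m; "finger_gap": opening from 0.0 (shut) to 1.0 (fully open); "gripper_force": force on a finger pad.
Only numpy, scipy, OpenCV 4.12 (cv2) and the standard library are available. Lean on these libraries where they do the work, as an engineer would, in place of code of your own. Each camera call takes 0.05 s, during which the arm holds its last target. There are 200 camera calls.

TASK

Press the bench's sliding work support all the way down to its stop, take the linch pin from its wooden rest and push it through the support's hole until its shoulder is against the sleeve, then flip the sprung ring over the top and snap it past the pin's pointed end so that it stays below the end. Let go and leave the other things on the bench where they are.

Things in the scene. Friction and masses are not known exactly. Their poses are not given: they have to be found in the camera images.
- sleeve: Upright square steel tube, 50 x 50 mm and 95 mm high, on a 110 mm square dark foot plate bolted to the bench. Origin: centre of the foot's underside; z up, x = the direction in which the pin is pushed, level. An 18.6 mm hole goes right through it along x, its axis 75 mm above the bench; it enters at x = -25 mm and leaves at +25 mm. A ledge 6 mm deep, its top 56.4 mm high, runs below the mouth.
- hole (a point): Centre of the hole's mouth on the entry face of the sleeve: 25 mm back from the sleeve's middle, 75 mm above the bench. Axes as the sleeve's.
- support (a joint): Height in m of the support's inner post above its bottom stop; it starts raised by 15 to 35 mm and reads 0 on the stop, where its own 18.6 mm cross hole lines up with the sleeve's; while it is up it blocks the sleeve's hole. It slides stiffly (about 6 N of downward push moves it) and stays where it is left.
- pad_top (a point): Middle of the top face of the support's 50 mm square wooden pad, which is 118 mm above the bench when the support is down.
- pin: Steel linch pin with its ring, about 0.37 kg, lying level in its rest. Origin on the ring's hinge, on the pin's axis, 46 mm above the bench at the start; x runs along the pin to its point, z up. Head: 24 x 24 mm bar, x = -12 to 40 mm; square shoulder flange 34 x 34 mm, x = 40 to 44 mm; 16 mm round shaft to x = 96 mm, tapering to a blunt point at x = 118 mm.
- pin_grip (a point): Where to grasp the head: on the pin's axis, 22 mm ahead of the hinge. The flat sides are 24 mm apart across the pin's y.
- shoulder (a point): Front face of the square flange, on the axis, 44 mm ahead of the hinge; on the sleeve's face at the hole when the pin is home. The flange then stands 1.6 mm over the ledge, which keeps the pin from rolling. The hole is loose: let go, the head droops by about 0.06 rad, the point rises, and the ring's arc tilts with the pin.
- ring (a joint): Ring's angle in rad about its hinge (along the pin's y). 0: level, round the shaft; 1.57: upright; starts thrown back at 2.5 to 2.8. Friction (0.07 N m) keeps it where it is put. Near 0 its bar meets the pin's point and must be pressed down and drawn outward, away from the head, until it has stretched 4 mm (spring 3 to 7 N) and snaps past; stop at -0.14. Below -0.06 it is caught.
- ring_bar (a point): Middle of the ring's outer bar, 118 mm from the hinge, where the ring is grasped or pressed. The ring is 8 mm round steel, 72 mm wide between wire centres; its bar runs straight and parallel to the pin's y for 28 mm.
- glue: White glue bottle, 170 mm, bystander; origin under its middle.
- sandroll: Roll of yellow abrasive, 84 mm wide and 100 mm high, upright, bystander; origin under its middle.
- offcut: Board offcut 120 x 60 x 18 mm lying flat, bystander; origin under its middle.
- screwpot: Dark steel pot, 80 mm wide, 60 mm high, bystander; origin under its middle.
- hammer: Hammer lying flat, bystander.
- clamp: Bar clamp, 260 mm, lying flat, bystander.
- tape: Black tape-measure case, 65 x 65 x 35 mm, bystander; origin under its middle.
- rest: Fixed wooden pin rest, 150 x 60 mm; frame below the pin's hinge, x along the pin. A 36 mm wide saddle with sides to 50 mm height holds the shaft at x = 54 to 94 mm; a 16 mm wide rail stands under the head.
Things that resemble listed ones, but are neither listed nor needed, are in the scene too. Leave any blue or orange look-alike of the pin alone.

How it is judged:
On the way, in this order (a step that is already met when the one before it is completed fails the run):
1. the support is pressed down to its stop (value of joint support below 0.003 m), for 0.2 s.
2. the pin is through the hole, its shoulder against the sleeve (distance between shoulder and hole below 0.006 m and angle between the x axis of pin and the x axis of sleeve, either way round below 0.12 rad), for 0.2 s.
At the end, for the whole second after the job is handed in: The support is down (within 3 mm of its stop), the pin is through the hole with its shoulder within 6 mm of the hole's mouth and in line within 0.12 rad, the ring is snapped past the pin's point (joint below -0.05 rad), and the pin is at rest (all of step 2 and value of joint support below 0.003 m and value of joint ring below -0.05 rad and linear speed of pin below 0.02 m/s); the robot touches nothing.
It fails at once if a bystander is shoved or knocked (moved more than 40 mm) (distance of any of glue, sandroll, offcut, screwpot, hammer, clamp, tape from where it was at the start of the episode above 0.04 m).
It also fails if it takes over 72 s, if anything falls off the work surface, if the arm or the gripper's body presses on something with over 40 N, if the wrist force passes 120 N, or if a joint passes its speed limit or range.

## Working session

There is one attempt and no reset: what is moved stays moved. The work goes in short steps, Python scripts to look and compute and a tool call to move; the robot and the scene stay as the last step left them, time stands still between calls to the robot, and variables do not carry over. Pictures are saved under pics/ and viewed, at most 10 in all, crops included, and the job is handed in when it is done.

Besides the shell and the picture viewer there is one more tool, called after ">>>" as name(argument=value, ...), one argument or row to a line, values as JSON. move_arm: Moves the arm, as the interface text tells. Its arguments: {"type":"object","properties":{"rows":{"type":"array"},"squeeze":{"type":"number"}},"required":["rows"]}

```bash
ls; mkdir -p pics; cat > h.py <<'E'
import numpy as np, cv2
from scipy.spatial.transform import Rotation as R
from station import readout, imaging, order, manip
def snap(n,f=None):
    s=imaging.snapshot(n)
    if f: cv2.imwrite('pics/'+f,cv2.cvtColor(s['img'],cv2.COLOR_RGB2BGR))
    np.savez('/tmp/%s.npz'%n,**s); return s
def load(n): return dict(np.load('/tmp/%s.npz'%n))
def cam(s):
    f=s['img'].shape[0]/2/np.tan(np.radians(s['fovy'])/2)
    return f,R.from_rotvec(s['rvec']).as_matrix(),np.array(s['tvec'])
def slopes(s,uv):
    f,_,_=cam(s); uv=np.atleast_2d(uv).astype(float)
    d=(uv-[s['cx'],s['cy']])/f; u=d.copy()
    for _ in range(20): u=d/(1+s['k1']*(u**2).sum(1,keepdims=True))
    return u
def ray(s,uv):
    _,M,t=cam(s); u=slopes(s,uv)
    return -M.T@t, np.c_[u,np.ones(len(u))]@M
def onplane(s,uv,z):
    o,d=ray(s,uv); return o+d*((z-o[2])/d[:,2])[:,None]
def cloud(s):
    h,w=s['z_map'].shape; v,u=np.mgrid[:h,:w]
    o,d=ray(s,np.c_[u.ravel(),v.ravel()])
    return (o+d*s['z_map'].ravel()[:,None]).reshape(h,w,3)
def proj(s,P):
    f,M,t=cam(s); c=np.atleast_2d(P)@M.T+t; x=c[:,:2]/c[:,2:]
    return x*(1+s['k1']*(x**2).sum(1,keepdims=True))*f+[s['cx'],s['cy']]
E
python3 - <<'E'
from h import *
a=snap('scene','scene0.png');b=snap('side','side0.png')
for s in(a,b):
    f,M,t=cam(s);print(f,s['k1'],-M.T@t,M[2],(s['z_map']>0).mean())
st=readout.sense();print(st['tool_rot'],st['force'],st['t'],manip.tip_extent)
E
```

```text
pics
464.0042980650198 -0.050857829025921744 [ 1.3056269  -0.39944004  0.79914989] [-0.70030466  0.34708658 -0.62378225] 0.9915093537414966
433.19287927832937 -0.06665556967327789 [0.45396161 0.69964777 0.90674812] [ 0.06642572 -0.6505457  -0.75655662] 0.9960119047619047
[ 9.88177823e-01  1.53308704e-01  9.38522159e-06 -1.01540392e-03] [-0.13409108 -0.49642898 -0.03207968] 0.1 0.025
```

View pics/scene0.png

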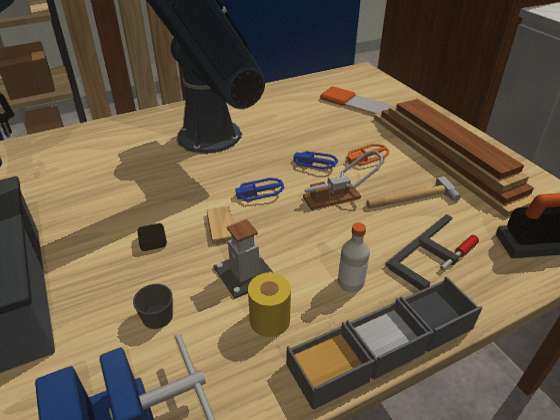

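View pics/side0.png

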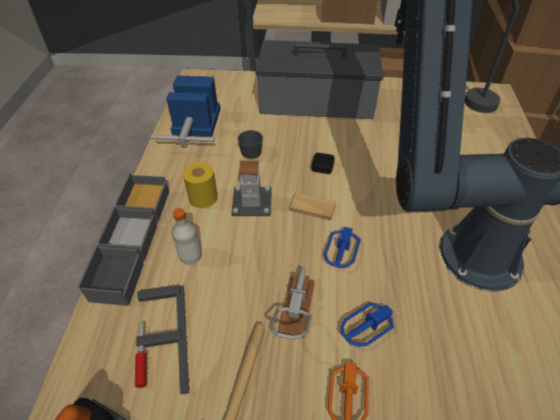

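The pin, grey, lies in its brown rest at scene (335,187) and side (295,300), with the ring thrown back. The support is at scene (243,255) and side (250,185), with the glue bottle and sandroll beside it.

```bash
python3 - <<'E'
from h import *
A=load('scene');B=load('side')
def rep(n,P):
    r=cv2.minAreaRect((P[:,:2]*1000).astype(np.float32)); print(n,len(P),'med z',np.round(np.percentile(P[:,2],[5,50,95]),4),'rect',np.round(r[0],1),np.round(r[1],1),round(r[2],1))
for n,s,box,pbox in(('scene',A,(205,215,285,300),(295,140,395,215)),('side',B,(222,150,280,225),(255,255,325,345))):
    C=cloud(s);hsv=cv2.cvtColor(s['img'],cv2.COLOR_RGB2HSV)
    def reg(b):
        return C[b[1]:b[3],b[0]:b[2]].reshape(-1,3),hsv[b[1]:b[3],b[0]:b[2]].reshape(-1,3)
    P,H=reg(box)
    print(n); top=P[(P[:,2]>.12)]
    c=np.median(top[top[:,2]>np.percentile(top[:,2],60)-.006],0);print('c',c)
    near=np.linalg.norm(P[:,:2]-c[:2],axis=1)<.05
    k=near&(P[:,2]>.125);rep('pad',P[k]); zt=np.percentile(P[k][:,2],80); rep('padtop',P[k&(P[:,2]>zt-.003)])
    print(np.histogram(P[near][:,2],bins=np.arange(0,.17,.005))[0])
    rep('sleevetop',P[near&(P[:,2]>.091)&(P[:,2]<.099)])
    foot=(np.linalg.norm(P[:,:2]-c[:2],axis=1)<.09)&(P[:,2]>.003)&(P[:,2]<.02);rep('foot',P[foot])
    P,H=reg(pbox)
    grey=(H[:,1]<70)
    for lo,hi in((.035,.075),(.075,.2)):
        k=grey&(P[:,2]>lo)&(P[:,2]<hi);rep('pin%g'%lo,P[k])
    k=(H[:,1]>90)&(P[:,2]>.006)&(P[:,2]<.045);rep('restbrown',P[k])
def up(s,b,f):
    cv2.imwrite(f,cv2.resize(cv2.cvtColor(s['img'][b[1]:b[3],b[0]:b[2]],cv2.COLOR_RGB2BGR),(400,400),interpolation=cv2.INTER_CUBIC))
I=[cv2.resize(cv2.cvtColor(s['img'][y:y+90,x:x+90],cv2.COLOR_RGB2BGR),(400,300) if 0 else (300,300),interpolation=cv2.INTER_CUBIC) for s,x,y in((A,200,212),(A,300,140),(B,206,145),(B,250,256))]
cv2.imwrite('pics/crop1.png',np.vstack([np.hstack(I[:2]),np.hstack(I[2:])]))
E
```

```text
scene
c [ 0.62314368 -0.14139723  0.14056647]
pad 432 med z [0.1351 0.1404 0.1425] rect [ 618.6 -139. ] [51.6 51.1] 4.5
padtop 371 med z [0.1391 0.1406 0.1426] rect [ 618.6 -139.5] [51.3 50. ] 3.0
[  0 139 301  46  42  52  36  48  40  54  48  52  39  53  57  43  50  52
  56 138  42  32  35  38  30  14   8 140 270   0   0   0   0]
sleevetop 167 med z [0.0918 0.0967 0.0987] rect [ 618.3 -138.9] [53.9 51. ] 4.8
foot 1270 med z [0.0032 0.0097 0.0163] rect [ 608.4 -145.6] [146.8 178.5] 15.7
pin0.035 451 med z [0.0405 0.0567 0.0687] rect [417.  232.5] [156.  219.9] 54.7
pin0.075 153 med z [0.0782 0.1024 0.1191] rect [483.5 287.7] [67.8 83.5] 79.7
restbrown 1991 med z [0.0064 0.0197 0.0326] rect [398.5 279.3] [308.1 372.2] 59.5
side
c [ 0.61513421 -0.1311618   0.13738407]
pad 267 med z [0.1335 0.1372 0.1395] rect [ 617.9 -135.6] [49.8 52.4] 6.0
padtop 216 med z [0.1359 0.1377 0.1396] rect [ 617.2 -134.7] [49.4 51.3] 4.7
[ 45 349  49  23  19  25  29  25  10  15  34  43  29  31  23  19  26  36
  66  46  12  22  17  19  18   0  32 228   7   0   0   0   0]
sleevetop 102 med z [0.0918 0.0947 0.0969] rect [ 617.7 -136.6] [50.4 51.6] 5.6
foot 806 med z [0.0041 0.0076 0.0147] rect [ 620.3 -129.9] [156.2 138.8] 10.2
pin0.035 601 med z [0.0443 0.0566 0.0651] rect [472.3 184.5] [148.4  78.2] 87.4
pin0.075 240 med z [0.0796 0.1112 0.1182] rect [480.3 291.4] [65.6 79.1] 81.3
restbrown 992 med z [0.0097 0.013  0.0264] rect [494.9 207.2] [197.4 116.5] 85.2
```

View pics/crop1.png

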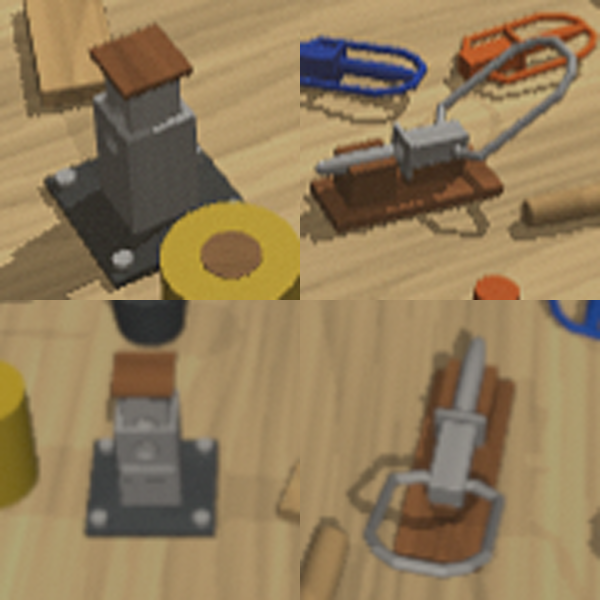

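The crop shows the sleeve's hole and ledge on its +y face (crop 3, about (147,450)), so the pin goes in along roughly −y. The pin's shaft already points that way. Next I'll make exact fits.

```bash
python3 - <<'E'
from h import *
print([x for x in dir(manip) if x[0]!='_'],[x for x in dir(readout) if x[0]!='_'])
A=load('scene');B=load('side')
allP={}
for n,s in(('scene',A),('side',B)):
    C=cloud(s).reshape(-1,3);H=cv2.cvtColor(s['img'],cv2.COLOR_RGB2HSV).reshape(-1,3)
    allP[n]=(C,H); print(n)
    c=np.array([.618,-.137]); d=C[:,:2]-c; a=np.radians(4.8); M=np.array([[np.cos(a),np.sin(a)],[-np.sin(a),np.cos(a)]]); L=d@M.T
    for nm,k in(('+y face',(abs(L[:,0])<.02)&(abs(L[:,1]-.025)<.008)&(C[:,2]>.06)&(C[:,2]<.09)),
                ('-y face',(abs(L[:,0])<.02)&(abs(L[:,1]+.025)<.008)&(C[:,2]>.03)&(C[:,2]<.09)),
                ('+x face',(abs(L[:,1])<.02)&(abs(L[:,0]-.025)<.008)&(C[:,2]>.03)&(C[:,2]<.09))):
        if k.sum()<30: continue
        P=C[k]; i=0 if 'y' in nm else 1
        p=np.polyfit(P[:,i],P[:,1-i],1); print(nm,k.sum(),'slope deg',np.degrees(np.arctan(p[0])),'mid local',np.median(L[k],0))
    # pin
    g=(H[:,1]<70)&(C[:,2]>.046)&(C[:,2]<.07)&(np.linalg.norm(C[:,:2]-[.47,.19],axis=1)<.09)
    P=C[g]; m=P[:,:2].mean(0); u,S,V=np.linalg.svd(P[:,:2]-m,full_matrices=False); x=V[0]*(-np.sign(V[0][1])); y=np.array([-x[1],x[0]])
    l=(P[:,:2]-m)@np.c_[x,y]
    print('pin',g.sum(),m,'dir',x,np.degrees(np.arctan2(x[1],x[0])))
    for lo in np.arange(-.08,.09,.01):
        k=(l[:,0]>=lo)&(l[:,0]<lo+.01)
        if k.sum()>2: print(round(lo,3),k.sum(),'y',np.round([l[k,1].min(),np.median(l[k,1]),l[k,1].max()],4),'z',np.round(np.percentile(P[k,2],[50,90]),4))
# bystanders
C,H=allP['scene']
for nm,b in(('glue',(340,225,368,290)),('sandroll',(250,275,290,330)),('pot',(135,287,172,325)),('tape',(138,226,166,248))):
    Q=cloud(A)[b[1]:b[3],b[0]:b[2]].reshape(-1,3);Q=Q[Q[:,2]>.02];print(nm,np.round(np.percentile(Q,[5,50,95],axis=0),3).tolist())
E
```

```text
['PlanningError', 'tip_extent'] ['sense']
scene
-y face 138 slope deg 4.193762127861809 mid local [-0.00015509 -0.02671921]
+x face 310 slope deg -4.774956183993792 mid local [ 0.02436363 -0.00070612]
pin 385 [0.47256519 0.1924315 ] dir [-0.13161865 -0.99130042] -97.56313766748666
-0.06 19 y [-0.0432 -0.0366  0.0357] z [0.0675 0.069 ]
-0.05 30 y [-0.0406  0.004   0.0367] z [0.0608 0.0659]
-0.04 60 y [-0.0416  0.0052  0.0336] z [0.0583 0.0624]
-0.03 35 y [-0.0238  0.0031  0.0161] z [0.0596 0.0627]
-0.02 32 y [-0.0146  0.0048  0.0112] z [0.06   0.0625]
-0.01 33 y [-0.0149  0.003   0.0085] z [0.0597 0.0623]
-0.0 22 y [-0.0162  0.0051  0.0112] z [0.0601 0.063 ]
0.01 54 y [-0.0209  0.0005  0.014 ] z [0.0567 0.0665]
0.02 15 y [-0.0061 -0.0011  0.011 ] z [0.0547 0.059 ]
0.03 13 y [-0.0068 -0.0005  0.0053] z [0.0562 0.0578]
0.04 13 y [-0.005  -0.0003  0.0033] z [0.0552 0.057 ]
0.05 13 y [-0.0082  0.0003  0.0028] z [0.0555 0.0576]
0.06 17 y [-0.0082  0.0015  0.0042] z [0.0547 0.0582]
0.07 18 y [-0.0033 -0.      0.0055] z [0.0538 0.0575]
0.08 9 y [-0.0063 -0.0022  0.0035] z [0.051  0.0545]
sid
[... 577 characters left out ...]
] z [0.0616 0.0643]
0.02 16 y [-0.0069 -0.0005  0.0074] z [0.0535 0.0552]
0.03 25 y [-0.0069 -0.0003  0.0065] z [0.0529 0.0549]
0.04 25 y [-0.0063  0.0006  0.0078] z [0.0537 0.0558]
0.05 22 y [-0.007  -0.001   0.0075] z [0.0539 0.0548]
0.06 22 y [-0.0064  0.0009  0.0081] z [0.0531 0.0549]
0.07 20 y [-0.0058  0.0002  0.0068] z [0.0532 0.0552]
0.08 8 y [-0.004   0.0002  0.004 ] z [0.052  0.0532]
glue [[0.744, 0.034, 0.03], [0.766, 0.051, 0.1], [0.781, 0.075, 0.172]]
sandroll [[0.736, -0.185, 0.03], [0.783, -0.153, 0.1], [0.803, -0.115, 0.104]]
pot [[0.615, -0.386, 0.023], [0.637, -0.355, 0.045], [0.687, -0.321, 0.062]]
tape [[0.4, -0.331, 0.023], [0.434, -0.305, 0.036], [0.453, -0.276, 0.039]]
```

>>> move_arm(
  rows=[
    [0,0,0,548,-307,0,1],
    [0,0,0,548,-307,0,1],
    [0,0,0,548,-307,0,1],
    [0,0,0,548,-307,0,1],
    [0,0,0,548,-307,0,1],
    [0,0,0,548,-307,0,1],
    [0,0,0,548,-307,0,1],
    [0,0,0,548,-307,0,1],
    [0,0,0,548,-307,0,1],
    [0,0,0,548,-307,0,1],
    [0,0,0,548,-307,0,1],
    [0,0,0,548,-307,0,1],
  ],
)

```text
t: 1.1
tcp_pos: [0.5319, -0.2286, 0.256]
tool_rot: [0.988, 0.153, -0.0, -0.0]
force: [-0.2, -1.0, -0.5]
finger_gap: 0.0
gripper_force: 0.0
```

>>> move_arm(
  rows=[
    [0,0,0,110,-61,0,1],
    [0,0,0,110,-61,0,1],
    [0,0,0,110,-61,0,1],
    [0,0,0,110,-61,0,1],
    [0,0,0,110,-61,0,1],
    [0,0,0,110,-61,0,1],
  ],
)

```text
t: 1.6
tcp_pos: [0.6168, -0.1389, 0.2556]
tool_rot: [0.988, 0.154, -0.001, -0.0]
force: [-0.0, -0.4, -1.1]
finger_gap: 0.002
gripper_force: 0.0
```

```bash
python3 - <<'E'
from h import *
s=snap('wrist','w1.png'); st=readout.sense(); print(st['tcp_pos'],st['q'],st['force'])
f,M,t=cam(s);print(f,-M.T@t,M[2])
C=cloud(s).reshape(-1,3)
for lo,hi in((.125,.15),(.09,.1)):
    k=(C[:,2]>lo)&(C[:,2]<hi)&(np.linalg.norm(C[:,:2]-[.618,-.137],axis=1)<.06);P=C[k]
    if len(P)>20:print(len(P),P[:,2].mean(),cv2.minAreaRect((P[:,:2]*1000).astype(np.float32)))
E
```

```text
[ 0.61637916 -0.13966808  0.25575343] [-3.99111058e-01  5.38384883e-01  1.41339854e+00 -6.59824399e-04
  1.19155345e+00  8.64676545e-01] [-0.23589018 -0.54323555 -0.04704695]
358.57616905269754 [ 0.69826323 -0.11340807  0.37294869] [-0.31254957 -0.09836163 -0.94479509]
4873 0.13747797437608 ((620.6242065429688, -138.97103881835938), (50.17134475708008, 50.58552932739258), 4.502292633056641)
721 0.09459665961315761 ((641.3177490234375, -137.07740783691406), (9.342942237854004, 50.50101852416992), 5.355475902557373)
```

View pics/w1.png

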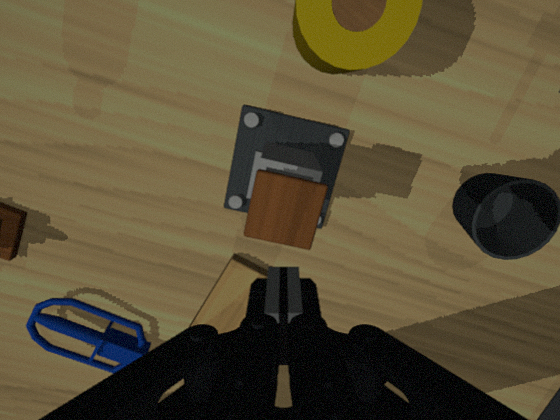

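Wrist view: the pad is at pixel (285,208), with the sleeve and foot beneath it, the sandroll above and the pot to the right. The measured centre is (620.6, −139.0) mm with the top at 137.5 mm, which agrees with the other views. Now I'll press it down.

>>> move_arm(
  rows=[
    [0,0,0,1,1,30,1],
    [0,0,0,1,1,60,1],
    [0,0,0,1,1,80,1],
    [0,0,0,1,1,88,1],
    [0,0,0,1,1,94,1],
    [0,0,0,1,1,100,1],
    [0,0,0,1,1,105,1],
    [0,0,0,1,1,109,1],
    [0,0,0,1,1,112,1],
    [0,0,0,1,1,114,1],
    [0,0,0,1,1,115,1],
    [0,0,0,1,1,115,1],
  ],
)

```text
t: 2.65
tcp_pos: [0.6185, -0.1409, 0.1432]
tool_rot: [0.988, 0.153, 0.0, 0.001]
force: [-2.3, 0.4, 2.6]
finger_gap: 0.001
gripper_force: 1.5
```

>>> move_arm(
  rows=[
    [0,0,0,0,0,1,1],
    [0,0,0,0,0,2,1],
    [0,0,0,0,0,3,1],
    [0,0,0,0,0,3,1],
    [0,0,0,0,0,3,1],
  ],
)

```text
t: 3.07
tcp_pos: [0.6187, -0.1409, 0.143]
tool_rot: [0.988, 0.153, 0.001, 0.001]
force: [-6.9, 0.3, 19.8]
finger_gap: 0.001
gripper_force: 9.5
```

>>> move_arm(
  rows=[
    [0,0,0,0,0,-40,1],
    [0,0,0,0,0,-80,1],
    [0,0,0,0,0,-112,1],
    [0,0,-7,-4,-37,-112,0],
    [0,0,-14,-8,-74,-112,0],
    [0,0,-21,-12,-111,-112,0],
    [0,0,-28,-16,-148,-112,0],
    [0,0,-35,-20,-185,-112,0],
    [0,0,-42,-24,-222,-112,0],
    [0,0,-49,-28,-259,-112,0],
    [0,0,-56,-32,-296,-112,0],
    [0,0,-63,-36,-333,-112,0],
  ],
)

```text
t: 4.07
tcp_pos: [0.4836, 0.1679, 0.2515]
tool_rot: [0.761, 0.649, 0.002, 0.001]
force: [1.0, -0.0, 0.1]
finger_gap: 1.003
gripper_force: 0.0
```

>>> move_arm(
  rows=[
    [0,0,-2,15,-34,0,0],
    [0,0,-2,15,-34,0,0],
    [0,0,-2,15,-34,0,0],
    [0,0,-2,15,-34,0,0],
  ],
)

```text
t: 4.4
tcp_pos: [0.4536, 0.1869, 0.2513]
tool_rot: [0.751, 0.66, 0.001, 0.001]
force: [-0.1, -0.1, -0.1]
finger_gap: 0.996
gripper_force: 0.0
```

```bash
python3 - <<'E'
from h import *
s=snap('wrist','w2.png'); st=readout.sense(); print(st['tcp_pos'],R.from_quat(st['tool_rot']).as_matrix()[:2,:2],st['force'])
b=snap('side');C=cloud(b).reshape(-1,3)
k=(np.linalg.norm(C[:,:2]-[.618,-.137],axis=1)<.05)&(C[:,2]>.1);P=C[k];print('pad z',np.median(P[:,2]),cv2.minAreaRect((P[:,:2]*1000).astype(np.float32)))
E
```

```text
[0.45405905 0.18655626 0.25110649] [[ 0.12939738  0.99158717]
 [ 0.99159252 -0.1293992 ]] [ 0.79764754  0.6753847  -0.78205166]
pad z 0.1171690899918425 ((617.7169799804688, -137.66741943359375), (49.43632507324219, 54.216007232666016), 3.821690320968628)
```

View pics/w2.png

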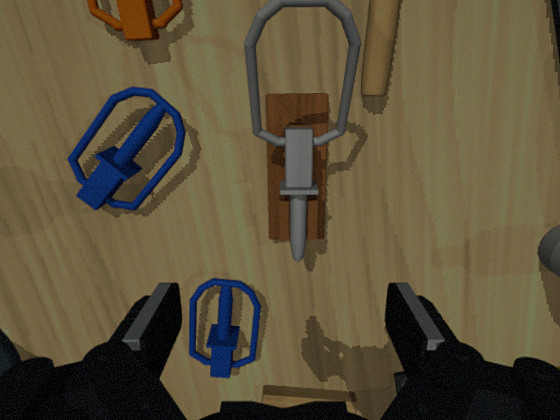

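Wrist view: the pin's head is at (299,155), the flange at (299,189) and the point at (298,258). The finger tips are at about (165,295) and (400,295). The side view shows the pad at 117 mm, so the support is down.

```bash
cat > pin.py <<'E'
from h import *
s=load('wrist'); st=readout.sense()
def band(r0,r1,z,c0=262,c1=335):
    g=s['img'].astype(int); sat=g.max(2)-g.min(2); br=g.mean(2); out=[]
    for v in range(r0,r1):
        c=[u for u in range(c0,c1) if sat[v,u]<25 and br[v,u]>75]
        if c: out.append([(min(c)+max(c))/2,v,max(c)-min(c)+1])
    o=np.array(out); return o
E
python3 - <<'E'
from pin import *
o=band(135,262,0)
print(o[::8].tolist()); print('last',o[-3:].tolist())
h=o[(o[:,1]>140)&(o[:,1]<180)];P=onplane(s,h[:,:2],.058)
sh=o[(o[:,1]>200)&(o[:,1]<235)];Q=onplane(s,sh[:,:2],.051)
for n,X in(('head',P),('shaft',Q)):
    p=np.polyfit(X[:,1],X[:,0],1);print(n,np.degrees(np.arctan(p[0])),'x at y=.203',np.polyval(p,.203),'x at y=.16',np.polyval(p,.16),X[0],X[-1])
C=cloud(s)
for v in(145,160,175,189,210,230): print(v,C[v,299])
print('point',onplane(s,[[298,260]],.046), 'flange front ~row193 top z.063',onplane(s,[[299,194]],.063))
E
```

```text
[[298.0, 135.0, 73.0], [297.5, 143.0, 46.0], [298.5, 151.0, 26.0], [298.0, 159.0, 27.0], [298.5, 167.0, 26.0], [298.5, 175.0, 26.0], [298.0, 183.0, 25.0], [298.5, 192.0, 38.0], [297.5, 202.0, 14.0], [297.5, 210.0, 14.0], [297.0, 218.0, 13.0], [297.0, 226.0, 13.0], [296.5, 234.0, 12.0], [297.0, 242.0, 13.0], [297.0, 250.0, 9.0], [296.0, 258.0, 7.0]]
last [[297.0, 259.0, 5.0], [297.5, 260.0, 6.0], [297.5, 261.0, 2.0]]
head 5.92815096867963 x at y=.203 0.4711623021451658 x at y=.16 0.4666973306376673 [0.47300248 0.22559467 0.058     ] [0.46957976 0.19232737 0.058     ]
shaft 7.391032799917519 x at y=.203 0.4709702939256547 x at y=.16 0.4653924121941328 [0.46634454 0.16987579 0.051     ] [0.46201187 0.13702925 0.051     ]
145 [0.47390342 0.22197136 0.05754091]
160 [0.47240566 0.20912213 0.05801346]
175 [0.47086268 0.1960054  0.05876374]
189 [0.46934887 0.18425791 0.06225104]
210 [0.46716168 0.16152983 0.05293781]
230 [0.46486308 0.1418859  0.05361798]
point [[0.46016416 0.10686579 0.046     ]] flange front ~row193 top z.063 [[0.46881255 0.17990305 0.063     ]]
```

>>> move_arm(
  rows=[
    [0,0,0,9,7,30,0],
    [0,0,0,18,15,65,0],
    [0,0,0,18,15,105,0],
    [0,0,0,18,15,145,0],
    [0,0,0,18,15,175,0.3],
    [0,0,0,18,15,190,0.3],
    [0,0,0,18,15,197,0.3],
    [0,0,0,18,15,197,0.3],
  ],
  squeeze=60,
)

```text
t: 5.17
tcp_pos: [0.47, 0.2019, 0.0516]
tool_rot: [0.752, 0.659, -0.001, -0.001]
force: [0.5, 0.6, 0.4]
finger_gap: 0.695
gripper_force: 0.0
```

```bash
python3 - <<'E'
from h import *
st=readout.sense(); print(st['tcp_pos'],R.from_quat(st['tool_rot']).as_matrix().round(3).tolist(),st['force'],st['finger_gap'])
s=snap('wrist','w3.png');a=snap('scene')
A=cv2.resize(cv2.cvtColor(a['img'][130:230,280:400],cv2.COLOR_RGB2BGR),(480,400),interpolation=cv2.INTER_CUBIC)
W=cv2.resize(cv2.cvtColor(s['img'],cv2.COLOR_RGB2BGR)[:, 140:440],(286,400))
cv2.imwrite('pics/g1.png',np.hstack([A,W]))
E
```

```text
[0.46996441 0.20193565 0.05160809] [[0.13, 0.991, -0.002], [0.991, -0.13, -0.0], [-0.001, -0.002, -1.0]] [0.53191048 0.55090645 0.41126929] 0.6954776466229646
```

View pics/g1.png

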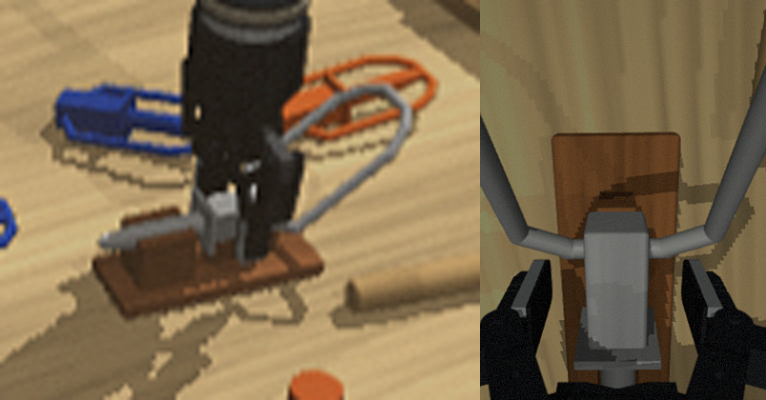

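The fingers straddle the head between the ring's wires and the flange, and everything is clear. Closing now.

>>> move_arm(
  rows=[
    [0,0,0,0,0,-2,1],
    [0,0,0,0,0,-2,1],
    [0,0,0,0,0,-2,1],
    [0,0,0,0,0,-2,1],
    [0,0,0,0,0,-2,1],
    [0,0,0,0,0,-2,1],
  ],
  squeeze=80,
)

```text
t: 5.77
tcp_pos: [0.4705, 0.2032, 0.057]
tool_rot: [0.751, 0.66, 0.001, 0.001]
force: [0.7, -0.4, 6.4]
finger_gap: 0.264
gripper_force: 79.1
```

>>> move_arm(
  rows=[
    [0,0,0,0,0,-10,1],
    [0,0,0,0,0,-30,1],
    [0,0,0,0,0,-50,1],
    [0,0,0,0,0,-75,1],
    [0,0,0,0,0,-90,1],
    [0,0,0,0,0,-90,1],
    [0,0,0,0,0,-90,1],
  ],
)

```text
t: 6.35
tcp_pos: [0.4696, 0.2031, 0.1463]
tool_rot: [0.751, 0.66, 0.001, 0.0]
force: [0.4, -0.4, -4.7]
finger_gap: 0.264
gripper_force: 79.1
```

```bash
cat > meas.py <<'E'
from h import *
st=readout.sense(); T=np.array(st['tcp_pos']); M=R.from_quat(st['tool_rot']).as_matrix(); print('tcp',T.round(4),M[:,0].round(4),st['force'],st['finger_gap'])
s=snap('wrist');b=snap('side');a=snap('scene')
for n,q in(('wrist',s),('side',b),('scene',a)):
    C=cloud(q).reshape(-1,3);H=cv2.cvtColor(q['img'],cv2.COLOR_RGB2HSV).reshape(-1,3)
    L=(C-T)@M   # tool coords
    k=(H[:,1]<80)&(H[:,2]>60)&(L[:,0]>-.1)&(L[:,0]<-.026)&(abs(L[:,1])<.025)&(L[:,2]>-.03)&(L[:,2]<.03)
    X=L[k]
    if len(X)<10: print(n,len(X));continue
    sh=X[(X[:,0]<-.03)&(X[:,0]>-.075)]
    print(n,len(X),'xmin',X[:,0].min().round(4),'shaft n',len(sh))
    if len(sh)>10:
        for lo in(-.075,-.06,-.045): 
            j=(sh[:,0]>lo)&(sh[:,0]<lo+.015); 
            if j.sum()>3: print('  x',lo,'y mid',((sh[j,1].min()+sh[j,1].max())/2).round(4),'med',np.median(sh[j,1]).round(4),'ztop',np.percentile(sh[j,2],10).round(4), j.sum())
E
python3 meas.py
```

```text
tcp [0.4696 0.2031 0.1463] [1.280e-01 9.918e-01 6.000e-04] [ 0.35605612 -0.37642821 -4.65581852] 0.2641206323591409
wrist 631 xmin -0.0506 shaft n 631
  x -0.06 y mid 0.0002 med 0.0014 ztop 0.0033 97
  x -0.045 y mid 0.0012 med 0.0014 ztop 0.003 534
side 0
scene 150 xmin -0.0981 shaft n 93
  x -0.075 y mid 0.0014 med 0.0036 ztop 0.001 28
  x -0.06 y mid 0.0016 med 0.0034 ztop 0.0012 36
  x -0.045 y mid 0.0024 med 0.0025 ztop 0.0016 29
```

>>> move_arm(
  rows=[
    [0,0,-2,-22,20,0,1],
    [0,0,-4,-44,40,0,1],
    [0,0,-6,-66,60,0,1],
    [0,0,-8,-88,80,0,1],
    [0,0,-10,-110,100,0,1],
    [0,0,-11,-132,120,10,1],
    [0,0,-12.2,-154,140,25,1],
    [0,0,-12.2,-170,155,45,1],
    [0,0,-12.2,-176,161,58,1],
    [0,0,-12.2,-176,161,61,1],
    [0,0,-12.2,-176,161,61,1],
    [0,0,-12.2,-176,161,61,1],
  ],
)

```text
t: 7.5
tcp_pos: [0.605, 0.0091, 0.0836]
tool_rot: [0.676, 0.737, -0.001, -0.002]
force: [-0.5, 0.2, -3.6]
finger_gap: 0.267
gripper_force: 78.9
```

```bash
python3 meas.py; cat > sl.py <<'E'
from h import *
st=readout.sense(); T=np.array(st['tcp_pos'])
for n in('wrist','scene','side'):
    q=load(n);C=cloud(q).reshape(-1,3);H=cv2.cvtColor(q['img'],cv2.COLOR_RGB2HSV).reshape(-1,3)
    d=np.linalg.norm(C[:,:2]-[.6187,-.138],axis=1)
    k=(d<.045)&(C[:,2]>.111)&(C[:,2]<.125)&(H[:,1]>80);P=C[k]
    if len(P)>20: print(n,'pad',len(P),np.median(P[:,2]).round(4),cv2.minAreaRect((P[:,:2]*1000).astype(np.float32)))
E
python3 sl.py; python3 - <<'E'
from h import *
b=load('side');s=load('wrist');a=load('scene')
I=[cv2.resize(cv2.cvtColor(x,cv2.COLOR_RGB2BGR),(400,300)) for x in(s['img'],a['img'][160:280,200:360],b['img'][130:250,190:350])]
cv2.imwrite('pics/p1.png',np.vstack([np.hstack(I[:2]),np.hstack([I[2],I[2]*0])]))
E
```

```text
tcp [0.605  0.0091 0.0836] [-0.085   0.9964  0.0013] [-0.51582587  0.19941336 -3.59185089] 0.26706135049431706
wrist 419 xmin -0.0482 shaft n 419
  x -0.06 y mid 0.0014 med 0.0014 ztop 0.0031 70
  x -0.045 y mid 0.0014 med 0.0014 ztop 0.0029 349
side 4
scene 172 xmin -0.0974 shaft n 111
  x -0.075 y mid 0.0029 med 0.0049 ztop -0.0011 39
  x -0.06 y mid 0.0033 med 0.0059 ztop -0.0013 37
  x -0.045 y mid 0.0036 med 0.0049 ztop -0.0013 35
scene pad 414 0.1205 ((618.6190185546875, -139.2264862060547), (51.62920379638672, 51.002098083496094), 5.479816436767578)
```

View pics/p1.png

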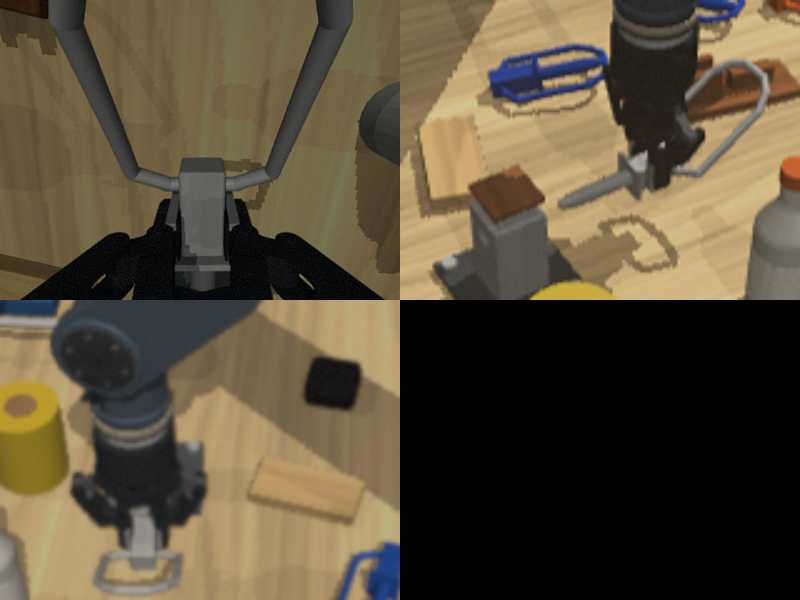

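The scene crop shows the pin lined up in front of the sleeve. Next I'll use the flange's square front face (±17 mm) in the scene view as an unbiased reference against the sleeve.

```bash
python3 - <<'E'
from h import *
st=readout.sense(); T=np.array(st['tcp_pos']); M=R.from_quat(st['tool_rot']).as_matrix();print(T)
q=load('scene');C=cloud(q);H=cv2.cvtColor(q['img'],cv2.COLOR_RGB2HSV)
L=(C-T)@M
k=(H[...,1]<80)&(abs(L[...,0]+.022)<.006)&(abs(L[...,1])<.03)&(L[...,2]>-.02)&(L[...,2]<.04)
X=L[k];print(len(X),np.percentile(X,[1,50,99],axis=0).round(4))
mask=(k*255).astype(np.uint8); c=np.vstack([x for x in cv2.findContours(mask,cv2.RETR_EXTERNAL,cv2.CHAIN_APPROX_NONE)[0]])
print(cv2.minAreaRect((X[:,1:]*1000).astype(np.float32)))
# shaft silhouettes: columns -> expected projection of axis for assumed tool y,z offset, compare to observed shaft centre line
g=(H[...,1]<60)
obs=[]
for x in np.arange(-.09,-.03,.004):
    p=proj(q,[T+M@[x,0,.010]])[0]; v=int(round(p[1])),
    col=int(round(p[0])); rows=[r for r in range(v[0]-14,v[0]+15) if g[r,col] and abs(L[r,col,1])<.02 and abs(L[r,col,2]-.01)<.02]
    if rows: obs.append((x,p[1],(min(rows)+max(rows))/2,max(rows)-min(rows)+1))
print(np.round(obs,3).tolist())
# sleeve: same for its +x/-y vertical faces, expected vs model corners
for c in((.6187,-.138),):
    a=np.radians(4.8);u=np.array([np.cos(a),np.sin(a)]);w=np.array([-np.sin(a),np.cos(a)])
    for z in(.118,):
        for i,j in((1,1),(1,-1),(-1,-1),(-1,1)): print('pad corner pred',proj(q,[[*(np.array(c)+.025*(i*u+j*w)),z]])[0].round(1))
k=(np.linalg.norm(C[...,:2]-[.6187,-.138],axis=2)<.045)&(C[...,2]>.116)&(C[...,2]<.125)&(H[...,1]>80)
pts=np.argwhere(k)[:,::-1].astype(np.float32); print('obs',cv2.boxPoints(cv2.minAreaRect(pts)),pts.mean(0),pts[pts[:,0].argmin()],pts[pts[:,0].argmax()],pts[pts[:,1].argmin()],pts[pts[:,1].argmax()])
E
```

```text
[0.60633346 0.00907696 0.0852051 ]
106 [[-0.0276 -0.0194 -0.0105]
 [-0.0227  0.0049  0.0016]
 [-0.0181  0.0174  0.0247]]
((-1.4004135131835938, 5.830707550048828), (38.10344314575195, 37.10198974609375), 2.3916738033294678)
[[-0.09, 241.285, 240.0, 5.0], [-0.086, 240.646, 239.5, 6.0], [-0.082, 240.009, 239.0, 5.0], [-0.078, 239.373, 238.5, 6.0], [-0.074, 238.74, 238.0, 7.0], [-0.07, 238.108, 237.0, 7.0], [-0.066, 237.478, 236.5, 6.0], [-0.062, 236.85, 236.0, 7.0], [-0.058, 236.224, 235.5, 6.0], [-0.054, 235.6, 234.5, 6.0], [-0.05, 234.978, 234.0, 7.0], [-0.046, 234.357, 233.5, 6.0], [-0.042, 233.739, 233.0, 7.0], [-0.038, 233.122, 232.5, 6.0], [-0.034, 232.507, 231.5, 6.0]]
pad corner pred [258.6 239.1]
pad corner pred [237.8 247.6]
pad corner pred [227.  233.8]
pad corner pred [247.4 225.8]
obs [[226.58621 233.03452]
 [250.48276 222.79312]
 [257.72415 239.68967]
 [233.8276  249.93106]] [242.07881 236.46306] [227. 233.] [257. 238.] [245. 226.] [237. 247.]
```

>>> move_arm(
  rows=[
    [0,0,0,-10,0,0,1],
    [0,0,0,-20,0,0,1],
    [0,0,0,-28,0,0,1],
    [0,0,0,-34,0,0,1],
    [0,0,0,-40,0,0,1],
    [0,0,0,-46,0,0,1],
    [0,0,0,-46,0,0,1],
    [0,0,0,-46,0,0,1],
  ],
)

```text
t: 8.32
tcp_pos: [0.6106, -0.0387, 0.0844]
tool_rot: [0.677, 0.736, 0.0, 0.0]
force: [-0.2, -0.0, -3.7]
finger_gap: 0.268
gripper_force: 79.0
```

```bash
python3 - <<'E'
from h import *
for _ in range(3):
    st=readout.sense(); print(np.round(st['tcp_pos'],4),np.round(st['force'],2),np.round(st['ft_torque'],2))
    imaging.snapshot('scene')
E
```

```text
[ 0.6106 -0.0387  0.0844] [-0.16 -0.01 -3.69] [-0.07  0.02  0.02]
[ 0.6105 -0.0383  0.0843] [ 0.05  0.6  -4.05] [-0.07  0.    0.03]
[ 0.6104 -0.0379  0.0843] [ 0.88 -0.61 -4.13] [-0.08 -0.05  0.05]
```

>>> move_arm(
  rows=[
    [0,0,0,-6,0,0,1],
    [0,0,0,-12,0,0,1],
    [0,0,0,-18,0,0,1],
    [0,0,0,-24,0,0,1],
    [0,0,0,-24,0,0,1],
  ],
)

```text
t: 8.88
tcp_pos: [0.613, -0.0637, 0.0845]
tool_rot: [0.677, 0.736, -0.0, 0.001]
force: [-0.1, -0.7, -1.4]
finger_gap: 0.267
gripper_force: 79.3
```

>>> move_arm(
  rows=[
    [0,0,0,-6,0,0,1],
    [0,0,0,-12,0,0,1],
    [0,0,0,-18,0,0,1],
    [0,0,0,-22,0,0,1],
    [0,0,0,-22,0,0,1],
  ],
)

```text
t: 9.3
tcp_pos: [0.6147, -0.0853, 0.0845]
tool_rot: [0.677, 0.736, -0.0, 0.001]
force: [-0.9, -1.5, -0.7]
finger_gap: 0.265
gripper_force: 79.6
```

>>> move_arm(
  rows=[
    [0,0,0,-2,0,0,1],
    [0,0,0,-4,0,0,1],
    [0,0,0,-6,0,0,1],
    [0,0,0,-7,0,0,1],
    [0,0,0,-8,0,0,1],
    [0,0,0,-8,0,0,1],
  ],
)

```text
t: 9.8
tcp_pos: [0.6151, -0.0906, 0.0846]
tool_rot: [0.677, 0.736, 0.001, -0.001]
force: [-0.2, 5.9, 3.0]
finger_gap: 0.263
gripper_force: 79.8
```

>>> move_arm(
  rows=[
    [0,0,0,-1,0,0,1],
    [0,0,0,-2,0,0,1],
    [0,0,0,-2,0,0,1],
    [0,0,0,-2,0,0,1],
  ],
)

```text
t: 10.13
tcp_pos: [0.6151, -0.0907, 0.0846]
tool_rot: [0.677, 0.736, 0.002, -0.002]
force: [0.4, 11.7, 3.6]
finger_gap: 0.264
gripper_force: 80.1
```

```bash
python3 - <<'E'
from h import *
st=readout.sense(); print(np.round(st['tcp_pos'],4),np.round(st['force'],2),np.round(st['ft_torque'],2),st['t'])
a=snap('scene');b=snap('side')
I=[cv2.resize(cv2.cvtColor(x,cv2.COLOR_RGB2BGR),(400,300),interpolation=cv2.INTER_CUBIC) for x in(a['img'][205:295,190:310],b['img'][130:250,190:350])]
cv2.imwrite('pics/p2.png',np.hstack(I))
E
```

```text
[ 0.6151 -0.0907  0.0846] [ 0.4  11.66  3.57] [ 1.4  -0.11 -0.05] 10.1333
```

View pics/p2.png

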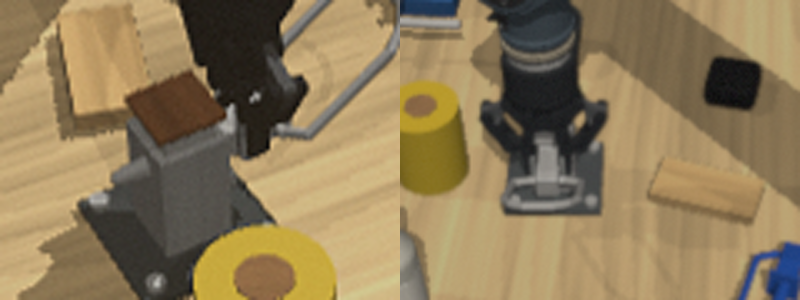

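The scene view shows the shoulder at the sleeve's face and the point protruding on the far side. The push force rises without any motion, so it's seated. Releasing.

>>> move_arm(
  rows=[
    [0,0,0,2,0,0,0.6],
    [0,0,0,2,0,0,0.4],
    [0,0,0,2,0,0,0.4],
    [0,0,0,2,0,-15,0.4],
    [0,0,0,2,0,-45,0.4],
    [0,0,0,2,0,-85,0.4],
    [0,0,0,2,0,-125,0.4],
    [0,0,0,2,0,-165,0.4],
    [0,0,0,2,0,-200,0.4],
    [0,0,0,2,0,-200,0.4],
  ],
)

```text
t: 11.07
tcp_pos: [0.6194, -0.0941, 0.2933]
tool_rot: [0.677, 0.736, 0.003, 0.008]
force: [1.1, -0.0, -0.1]
finger_gap: 0.597
gripper_force: 0.0
```

```bash
cat > ring.py <<'E'
from h import *
st=readout.sense(); T=np.array(st['tcp_pos']); print('tcp',T.round(4),R.from_quat(st['tool_rot']).as_matrix()[:,0].round(3),st['t'],st['q'])
a=np.radians(4.8); sx=np.array([np.sin(a),-np.cos(a),0]); sy=np.array([np.cos(a),np.sin(a),0]); O=np.array([.6166,-.1131,.075])-.044*sx
F=np.c_[sx,sy,[0,0,1]]
for n in('wrist','scene','side'):
    q=snap(n);C=cloud(q);H=cv2.cvtColor(q['img'],cv2.COLOR_RGB2HSV); L=(C-O)@F
    k=(H[...,1]<85)&(H[...,2]>55)&(abs(L[...,1])<.05)&(L[...,2]>-.01)&(L[...,2]<.14)&(np.hypot(L[...,0],L[...,2])>.05)&(np.hypot(L[...,0],L[...,2])<.135)&~((L[...,0]>.035)&(L[...,0]<.1)&(L[...,2]<.05)&(abs(L[...,1])<.03))
    X=L[k]; 
    if len(X)<10: print(n,len(X)); continue
    r=np.hypot(X[:,0],X[:,2]); ang=np.arctan2(X[:,2],X[:,0]); m=(r>.108)&(abs(X[:,1])<.014)
    print(n,len(X),'ang',np.percentile(ang,[10,50,90]).round(3),'rmax',r.max().round(4),'bar',m.sum(),np.median(X[m],0).round(4) if m.any() else '', 'yext',np.percentile(X[:,1],[1,99]).round(4))
E
python3 ring.py; python3 - <<'E'
from h import *
b=load('side');s=load('wrist');a=load('scene')
I=[cv2.resize(cv2.cvtColor(x,cv2.COLOR_RGB2BGR),(400,300),interpolation=cv2.INTER_CUBIC) for x in(s['img'],a['img'][205:295,190:310],b['img'][130:250,190:350])]
cv2.imwrite('pics/p3.png',np.vstack([np.hstack(I[:2]),np.hstack([I[2],I[2]*0])]))
E
```

```text
tcp [ 0.6194 -0.0941  0.2933] [-0.084  0.996 -0.008] 11.0667 [-3.28551181e-01  4.85462150e-01  1.39880244e+00 -7.12125928e-04
  1.23961364e+00 -4.12196382e-01]
wrist 2400 ang [2.681 2.695 2.715] rmax 0.1207 bar 466 [-0.1062  0.0002  0.0507] yext [-0.0375  0.0413]
scene 294 ang [0.092 2.672 2.709] rmax 0.1206 bar 57 [-0.1024  0.0009  0.0499] yext [-0.0382  0.0405]
side 148 ang [2.692 2.711 2.74 ] rmax 0.124 bar 36 [-0.1096  0.0007  0.0495] yext [-0.04    0.0389]
```

View pics/p3.png

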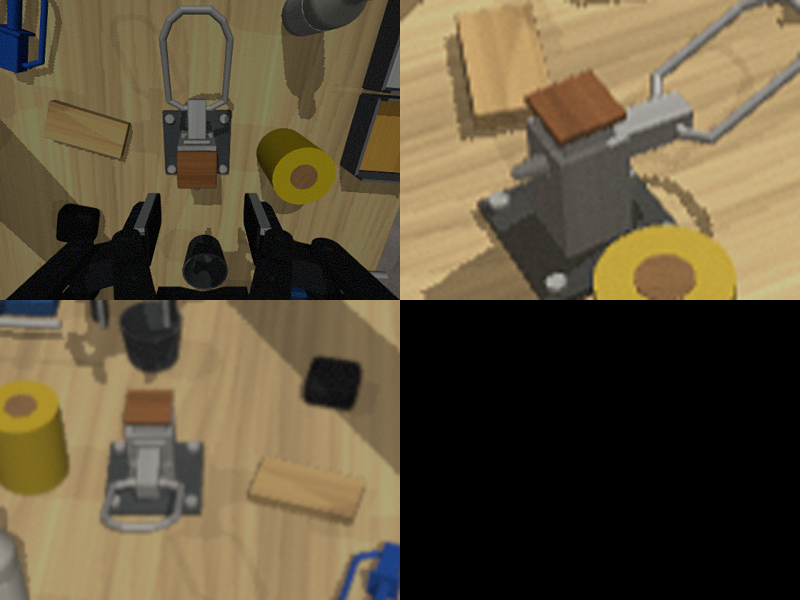

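The scene view shows the pin home with its head slightly drooped, and the ring thrown back at about 2.69 rad. The bar is at local (−106, 0, +50) mm. I'll turn the jaws and pinch the bar.

>>> move_arm(
  rows=[
    [0,0,7,11,0,5,0.6],
    [0,0,14,22,0,10,0.6],
    [0,0,21,33,0,16,0.6],
    [0,0,28,44,-1,22,0.6],
    [0,0,35,55,-1,28,0.6],
    [0,0,42,66,-2,34,0.6],
    [0,0,49,77,-2,40,0.6],
    [0,0,56,88,-3,46,0.6],
    [0,0,63,100,-3,52,0.6],
    [0,0,70,110,-4,58,0.6],
    [0,0,77,121,-4,63,0.6],
    [0,0,84,131,-4,63,0.6],
  ],
  squeeze=20,
)

```text
t: 12.22
tcp_pos: [0.5977, 0.0388, 0.2175]
tool_rot: [0.996, 0.091, -0.004, -0.001]
force: [-1.1, -0.5, -0.4]
finger_gap: 0.402
gripper_force: 0.0
```

>>> move_arm(
  rows=[
    [0,0,6,0,0,0,0.6],
    [0,0,6,0,0,0,0.6],
    [0,0,6,0,0,0,0.6],
  ],
)

```text
t: 12.47
tcp_pos: [0.599, 0.0382, 0.2194]
tool_rot: [0.999, 0.044, -0.002, -0.0]
force: [-0.0, -0.2, 0.0]
finger_gap: 0.404
gripper_force: 0.0
```

```bash
python3 ring.py; python3 -c "
from h import *
st=readout.sense();print(np.round(st['tcp_pos'],4),R.from_quat(st['tool_rot']).as_matrix().round(3).tolist(),st['finger_gap'])"
```

```text
tcp [0.599  0.0382 0.2194] [ 0.996  0.087 -0.004] 12.4667 [-1.22138699e-01  5.38930031e-01  1.53138486e+00 -3.41528623e-04
  1.07505852e+00  1.36173651e+00]
wrist 2669 ang [2.684 2.695 2.719] rmax 0.1201 bar 498 [-1.059e-01  1.000e-04  5.030e-02] yext [-0.0364  0.0419]
scene 290 ang [0.094 2.666 2.707] rmax 0.1204 bar 53 [-0.1025  0.0006  0.0493] yext [-0.0375  0.0398]
side 146 ang [2.694 2.712 2.739] rmax 0.1232 bar 35 [-0.1098  0.0019  0.0493] yext [-0.0395  0.0386]
[0.5997 0.0379 0.2205] [[0.996, 0.085, -0.001], [0.085, -0.996, 0.0], [-0.001, -0.0, -1.0]] 0.39504563253993474
```

>>> move_arm(
  rows=[
    [0,0,0,4,2,30,0.6],
    [0,0,0,4,2,55,0.6],
    [0,0,0,4,2,73,0.6],
    [0,0,0,4,2,83,0.6],
    [0,0,0,4,2,83,0.8],
    [0,0,0,4,2,83,1],
    [0,0,0,4,2,83,1],
    [0,0,0,4,2,83,1],
    [0,0,0,4,2,83,1],
    [0,0,0,4,2,83,1],
  ],
  squeeze=20,
)

```text
t: 13.45
tcp_pos: [0.6046, 0.0364, 0.1392]
tool_rot: [0.999, 0.042, 0.001, 0.0]
force: [0.5, -1.2, -1.8]
finger_gap: 0.085
gripper_force: 21.9
```

>>> move_arm(
  rows=[
    [0,0,0,0,12,-20,1],
    [0,0,0,0,28,-37,1],
    [0,0,0,0,47,-51,1],
    [0,0,0,0,68,-61,1],
    [0,0,0,0,91,-66,1],
    [0,0,0,0,115,-67,1],
    [0,0,0,0,138,-63,1],
    [0,0,0,0,160,-54,1],
    [0,0,0,0,180,-41,1],
    [0,0,0,0,193,-30,1],
    [0,0,0,0,200,-21,1],
    [0,0,0,0,200,-21,1],
  ],
)

```text
t: 14.45
tcp_pos: [0.6213, -0.165, 0.1581]
tool_rot: [0.999, 0.042, 0.0, 0.001]
force: [0.6, -3.7, 2.6]
finger_gap: 0.086
gripper_force: 20.8
```

```bash
python3 ring.py;  python3 -c "
from h import *
st=readout.sense();print(np.round(st['tcp_pos'],4),R.from_quat(st['tool_rot']).as_matrix().round(3).tolist(),st['finger_gap'],st['force'])"
```

```text
tcp [ 0.6213 -0.165   0.1581] [0.997 0.083 0.   ] 14.45 [-0.4322399   0.66671655  1.47043909 -0.00234969  1.00314522  1.05650738]
wrist 4262 ang [0.085 0.609 0.621] rmax 0.1327 bar 1151 [0.0966 0.0021 0.0671] yext [-0.0349  0.0414]
scene 237 ang [0.082 0.628 0.687] rmax 0.135 bar 79 [0.1015 0.0089 0.0712] yext [-0.0361  0.0402]
side 207 ang [0.588 0.635 0.719] rmax 0.1303 bar 27 [ 0.0853 -0.0091  0.0737] yext [-0.0407  0.0393]
[ 0.6218 -0.1634  0.1602] [[0.996, 0.085, 0.002], [0.085, -0.996, -0.003], [0.001, 0.003, -1.0]] 0.0819223716910822 [-0.07169684 -5.00603757  3.32233494]
```

The ring is carried over the top and sits at about 0.62 rad. I'll release it, turn the jaws back along the bar and press with the fingers straddling the point, tilted so they wedge the bar outward.

>>> move_arm(
  rows=[
    [0,0,0,0,0,0,0.7],
    [0,0,0,0,0,0,0.7],
    [0,0,0,0,0,0,0.7],
    [0,0,0,0,0,-25,0.7],
    [0,0,0,0,0,-60,0.7],
    [0,0,0,0,0,-95,0.7],
    [0,0,-7,0,10,-100,0.7],
    [0,0,-14,0,20,-100,0.7],
    [0,0,-21,0,30,-100,0.7],
    [0,0,-28,0,40,-100,0.7],
    [0,0,-35,0,50,-100,0.7],
    [0,0,-42,0,60,-100,0.7],
  ],
)

```text
t: 15.6
tcp_pos: [0.6259, -0.2213, 0.2592]
tool_rot: [0.916, 0.401, -0.0, -0.001]
force: [0.1, 0.6, 0.4]
finger_gap: 0.305
gripper_force: 0.0
```

>>> move_arm(
  rows=[
    [0,0,-7,0,0,0,0.7],
    [0,0,-14,0,0,0,0.7],
    [0,0,-21,0,0,0,0.7],
    [0,0,-28,0,0,0,0.7],
    [0,0,-35,0,0,0,0.7],
    [0,0,-42,0,0,0,0.7],
    [0,0,-48,0,0,0,0.7],
    [0,0,-48,0,0,0,0.7],
  ],
)

```text
t: 16.27
tcp_pos: [0.6259, -0.221, 0.2591]
tool_rot: [0.676, 0.737, 0.0, -0.001]
force: [0.6, -0.4, -1.4]
finger_gap: 0.297
gripper_force: 0.0
```

```bash
python3 ring.py; python3 -c "
from h import *
st=readout.sense();print(np.round(st['tcp_pos'],4),R.from_quat(st['tool_rot']).as_matrix().round(3).tolist(),st['finger_gap'],st['force'])"
```

```text
tcp [ 0.6259 -0.221   0.2591] [-0.087  0.996  0.001] 16.2667 [-5.07805315e-01  5.78977987e-01  1.32401089e+00  8.37741266e-04
  1.24003980e+00 -5.95153191e-01]
wrist 3014 ang [0.608 0.633 0.645] rmax 0.1201 bar 656 [0.0954 0.0003 0.0688] yext [-0.038   0.0405]
scene 262 ang [0.09  0.639 0.671] rmax 0.1226 bar 60 [0.0979 0.0018 0.0692] yext [-0.0386  0.0397]
side 193 ang [0.601 0.64  0.668] rmax 0.1168 bar 33 [ 0.0914 -0.0007  0.0683] yext [-0.0406  0.0364]
[ 0.626  -0.2216  0.2592] [[-0.083, 0.997, -0.0], [0.997, 0.083, 0.001], [0.001, -0.0, -1.0]] 0.2963518686641847 [-0.1462445  -1.01467613  0.08269308]
```

>>> move_arm(
  rows=[
    [0,7,0,0,0,0,0.7],
    [0,14,0,0,0,0,0.7],
    [0,21,0,0,0,0,0.7],
    [0,28,0,0,0,0,0.7],
    [0,35,0,0,0,0,0.7],
    [0,42,0,0,0,0,0.7],
    [0,50,0,0,0,0,0.7],
    [0,50,0,0,0,0,0.7],
    [0,50,0,0,0,0,0.7],
  ],
)

```text
t: 17.17
tcp_pos: [0.6256, -0.2233, 0.2569]
tool_rot: [0.615, 0.666, 0.285, -0.312]
force: [-0.1, -0.0, -0.3]
finger_gap: 0.302
gripper_force: 0.0
```

```bash
cat > loc.py <<'E'
from h import *
st=readout.sense();M=R.from_quat(st['tool_rot']).as_matrix()
a=np.radians(4.8); sx=np.array([np.sin(a),-np.cos(a),0]); sy=np.array([np.cos(a),np.sin(a),0]); O=np.array([.6166,-.1131,.075])-.044*sx;F=np.c_[sx,sy,[0,0,1]]
l=(np.array(st['tcp_pos'])-O)@F; Ml=F.T@M
print('local tcp mm',(l*1e3).round(1),'tool axes(cols) local',Ml.round(3).tolist(),'f local',(np.array(st['force'])@F).round(1),'q',np.round(st['q'],2),'gap',st['finger_gap'],st['t'])
def go(x,z,y=0): # local target -> tool shift mm
    return (Ml.T@(np.array([x,y,z])-l*1e3)).round(1)
E
python3 - <<'E'
from loc import *
for w in((101,120),(101,93),(109.3,77.9),(116.5,61.8),(120.9,47.1),(122.4,38.9),(126,33),(130,28),(131,24),(131,20),(130,16)): print(w,go(*w))
E
```

```text
local tcp mm [154.5  -0.3 181.9] tool axes(cols) local [[-0.642, 0.002, -0.767], [0.004, 1.0, -0.001], [0.767, -0.004, -0.642]] f local [ 0.  -0.1 -0.3] q [-0.73  0.83  1.08  0.58  1.89 -0.82] gap 0.302352269047278 17.1667
(101, 120) [-13.1   0.4  80.8]
(101, 93) [-33.8   0.5  98.1]
(109.3, 77.9) [-50.7   0.6 101.4]
(116.5, 61.8) [-67.7   0.7 106.3]
(120.9, 47.1) [-81.7   0.7 112.3]
(122.4, 38.9) [-89.    0.8 116.4]
(126, 33) [-95.8   0.8 117.5]
(130, 28) [-102.2    0.8  117.6]
(131, 24) [-105.9    0.9  119.4]
(131, 20) [-109.     0.9  122. ]
(130, 16) [-111.4    0.9  125.3]
```

>>> move_arm(
  rows=[
    [0,0,0,-4,0,27,0.7],
    [0,0,0,-8,0,54,0.7],
    [0,0,0,-13,0,80,0.7],
    [0,0,0,-25,0,90,0.7],
    [0,0,0,-33,0,98,0.7],
    [0,0,0,-42,0,100,0.7],
    [0,0,0,-51,0,101,0.7],
    [0,0,0,-59,0,104,0.7],
    [0,0,0,-68,0,106,0.7],
    [0,0,0,-75,0,109,0.7],
  ],
)

```text
t: 18.0
tcp_pos: [0.6235, -0.189, 0.1312]
tool_rot: [0.614, 0.667, 0.286, -0.31]
force: [-0.5, -0.4, -0.6]
finger_gap: 0.3
gripper_force: 0.1
```

```bash
python3 ring.py; python3 - <<'E'
from loc import *
b=load('side');s=load('wrist');a=load('scene')
I=[cv2.resize(cv2.cvtColor(x,cv2.COLOR_RGB2BGR),(400,300),interpolation=cv2.INTER_CUBIC) for x in(s['img'],a['img'][195:285,180:300],b['img'][130:250,190:350])]
cv2.imwrite('pics/p4.png',np.vstack([np.hstack(I[:2]),np.hstack([I[2],I[2]*0])]))
E
```

```text
tcp [ 0.6235 -0.189   0.1312] [-0.054  0.642  0.765] 18.0 [-0.70182578  0.95164835  1.19595763  0.57582332  1.67239639 -0.93287557]
wrist 4177 ang [0.262 0.291 0.508] rmax 0.135 bar 1205 [0.1138 0.0003 0.0335] yext [-0.0379  0.0404]
scene 211 ang [0.08  0.295 0.51 ] rmax 0.135 bar 31 [0.112  0.0031 0.009 ] yext [-0.0211  0.0399]
side 212 ang [0.244 0.302 0.517] rmax 0.135 bar 31 [0.1106 0.0084 0.0331] yext [-0.0396  0.0387]
local tcp mm [119.    0.   55.9] tool axes(cols) local [[-0.642, 0.0, -0.766], [0.001, 1.0, -0.0], [0.766, -0.001, -0.642]] f local [ 0.1 -0.3  0.2] q [-0.7   0.95  1.2   0.58  1.67 -0.93] gap 0.30299392100555866 18.15
```

>>> move_arm(
  rows=[
    [0,0,0,-7,0,4,0.7],
    [0,0,0,-13,0,7,0.7],
    [0,0,0,-18,0,9,0.7],
    [0,0,0,-21,0,9,0.7],
    [0,0,0,-23,0,9,0.7],
    [0,0,0,-23,0,9,0.7],
  ],
)

```text
t: 18.65
tcp_pos: [0.6237, -0.195, 0.1082]
tool_rot: [0.613, 0.667, 0.286, -0.312]
force: [0.5, 0.2, 2.0]
finger_gap: 0.305
gripper_force: 0.5
```

```bash
python3 ring.py; python3 loc.py
```

```text
tcp [ 0.6237 -0.195   0.1082] [-0.054  0.64   0.767] 18.65 [-0.70766175  0.98702674  1.18516614  0.57097431  1.65809445 -0.95016515]
wrist 5110 ang [0.055 0.094 0.327] rmax 0.135 bar 1140 [ 0.1188 -0.      0.0102] yext [-0.038   0.0404]
scene 211 ang [0.076 0.13  0.343] rmax 0.1345 bar 12 [0.1155 0.0114 0.0342] yext [-0.0381  0.0399]
side 179 ang [0.076 0.253 0.343] rmax 0.135 bar 12 [0.1169 0.0134 0.0398] yext [-0.0393  0.038 ]
local tcp mm [126.3   0.4  33.6] tool axes(cols) local [[-0.643, -0.001, -0.766], [-0.001, 1.0, -0.0], [0.766, 0.0, -0.643]] f local [-0.9  0.4  1.2] q [-0.71  0.99  1.19  0.57  1.66 -0.95] gap 0.30111668832045974 18.8
```

>>> move_arm(
  rows=[
    [0,0,0,-3,0,0,0.7],
    [0,0,0,-5.6,0,-0.5,0.7],
    [0,0,0,-8,0,0,0.7],
    [0,0,0,-10,0,0.5,0.7],
    [0,0,0,-10,0,0.5,0.7],
  ],
)

```text
t: 19.22
tcp_pos: [0.6243, -0.2015, 0.0997]
tool_rot: [0.614, 0.667, 0.286, -0.311]
force: [-0.0, 0.1, 1.7]
finger_gap: 0.302
gripper_force: 0.6
```

```bash
python3 ring.py|grep wrist; python3 loc.py
```

```text
wrist 5481 ang [0.006 0.024 0.224] rmax 0.135 bar 1353 [0.1216 0.0004 0.0021] yext [-0.038   0.0404]
local tcp mm [133.    0.3  24.8] tool axes(cols) local [[-0.644, -0.0, -0.765], [-0.0, 1.0, -0.0], [0.765, -0.0, -0.644]] f local [-0.3 -0.1  1.2] q [-0.71  1.    1.17  0.57  1.66 -0.96] gap 0.29858954819013384 19.3667
```

>>> move_arm(
  rows=[
    [0,0,0,-3,0,2.6,0.7],
    [0,0,0,-6,0,5,0.7],
    [0,0,0,-8.5,0,8.5,0.7],
    [0,0,0,-11.6,0,11,0.7],
    [0,0,0,-11.6,0,11,0.7],
  ],
)

```text
t: 19.78
tcp_pos: [0.6239, -0.2001, 0.0831]
tool_rot: [0.613, 0.667, 0.286, -0.312]
force: [0.4, 0.5, 0.8]
finger_gap: 0.298
gripper_force: 0.5
```

```bash
python3 ring.py|grep wrist; python3 loc.py
```

```text
wrist 3469 ang [-0.116  0.026  0.147] rmax 0.135 bar 659 [0.1134 0.0002 0.0034] yext [-0.038   0.0404]
local tcp mm [131.4   0.3   9.3] tool axes(cols) local [[-0.643, -0.001, -0.766], [-0.0, 1.0, -0.001], [0.766, -0.0, -0.643]] f local [ 0.1 -0.7  1.1] q [-0.71  1.02  1.18  0.57  1.64 -0.97] gap 0.2983672302045569 19.9333
```

>>> move_arm(
  rows=[
    [0,0,0,3,0,0,0.7],
    [0,0,0,3,0,-4,0.7],
    [0,0,0,3,0,-20,0.7],
    [0,0,0,3,0,-50,0.7],
    [0,0,0,3,0,-85,0.7],
    [0,0,0,20,0,-110,0.7],
    [0,0,0,50,0,-125,0.7],
    [0,0,0,50,0,-125,0.7],
  ],
)

```text
t: 20.6
tcp_pos: [0.6317, -0.2653, 0.2106]
tool_rot: [0.613, 0.67, 0.287, -0.306]
force: [0.5, 0.1, 1.3]
finger_gap: 0.301
gripper_force: 0.0
```

```bash
sed -i 's/(L\[...,2\]>-.01)/(L[...,2]>-.035)/' ring.py; python3 ring.py; python3 loc.py; python3 - <<'E'
from h import *
b=load('side');s=load('wrist');a=load('scene')
I=[cv2.resize(cv2.cvtColor(x,cv2.COLOR_RGB2BGR),(400,300),interpolation=cv2.INTER_CUBIC) for x in(s['img'],a['img'][205:295,190:310],b['img'][130:250,190:350])]
cv2.imwrite('pics/p5.png',np.vstack([np.hstack(I[:2]),np.hstack([I[2],I[2]*0])]))
E
```

```text
tcp [ 0.6317 -0.2653  0.2106] [-0.062  0.645  0.762] 20.6 [-0.76858076  0.91772602  1.01341389  0.55975341  1.88039337 -0.87285128]
wrist 1842 ang [-0.104 -0.088  0.058] rmax 0.1223 bar 399 [ 0.117   0.0006 -0.0098] yext [-0.0382  0.0407]
scene 244 ang [-0.097 -0.065  0.073] rmax 0.1217 bar 60 [ 0.1166  0.0014 -0.0069] yext [-0.0357  0.0396]
side 68 ang [-0.134 -0.097 -0.074] rmax 0.1107 bar 0  yext [-0.0411  0.0383]
local tcp mm [195.    0.3 128.7] tool axes(cols) local [[-0.644, -0.001, -0.765], [-0.001, 1.0, -0.0], [0.765, 0.0, -0.644]] f local [-0.5 -0.1 -0.6] q [-0.77  0.92  1.02  0.56  1.88 -0.87] gap 0.29843975351337226 20.75
```

View pics/p5.png

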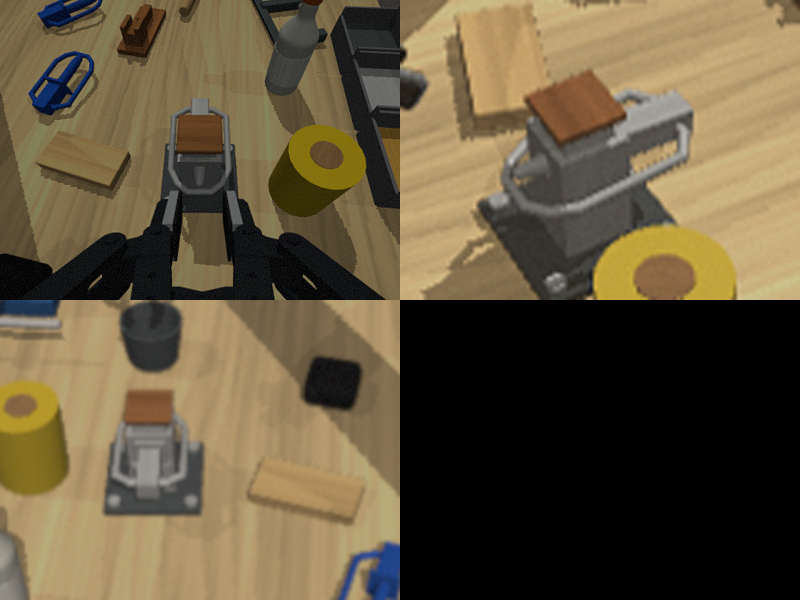

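The ring lies around the sleeve with its bar at local z of about −10 mm, below the point at scene crop (515,185). The head is still against the entry face. One last pad-height check, then I hand in.

```bash
python3 sl.py; python3 -c "
from h import *
print(order.sign_off())"
```

```text
wrist pad 3411 0.1181 ((620.1497802734375, -139.21273803710938), (50.77519989013672, 50.56224822998047), 4.420559406280518)
scene pad 410 0.1205 ((618.302734375, -139.69161987304688), (54.79853439331055, 50.95047378540039), 5.114302158355713)
side pad 258 0.1176 ((617.5856323242188, -136.8298797607422), (50.09290313720703, 52.91126251220703), 2.0864009857177734)
the job is handed in; nothing more can be done
None
```

The job is handed in at about 21 s on the robot's clock, and no verdict came back: by my last measurements the support is down, the pin is home with its shoulder on the sleeve, the ring is snapped below the point, and the gripper is clear of everything.

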